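# Find the stamped parts crate and push it over the dispatch line

## Robot

A 6-joint arm with a two-finger parallel gripper is mounted at the origin on the work surface. World frame = base frame: x ahead of the robot, y to its left, z up, the work surface at z = 0. Lengths are in m, angles in rad, forces in N, time in s.
With the tool pointing down it reaches from about 0.275 to 0.725 m from the base axis. Payload 15.9 kg.
Tool frame: the origin (TCP) lies midway between the tips of the shut fingers; the grasp point (between the pads) lies 19 mm behind it (bot.hold_point_z is the distance from the TCP to the grasp point, in m); z points along the fingers, x is the direction in which the jaws open and shut, and the axes are right-handed (so a half turn about z gives the same grasp; the last joint's range is limited). The gripper opens to 85 mm and grips with 20 to 120 N. Pads are 22 mm wide; open, the fingers measure 114 mm over their backs; the gripper's body (76 mm by 85 mm) begins 54 mm behind the grasp point. The pads swing forward as they close: fully open they stand 13 mm farther back than shut.
Start: joints at [1.236, 0.213, -0.034, 1.323, 0, 1.571], TCP at [0.164, 0.472, 0.231] pointing down, gripper open.
Joint ranges: [-2.98, 2.98], [-0.74, 1.72], [-1.14, 1.35], [-2.1, 2.04], [-1.57, 1.44], [-3.14, 3.14]. Speed limits (rad/s): [1.89, 1.89, 2.39, 2.57, 3.14, 3.14].

## Interface

Orientations are given as a unit quaternion [x, y, z, w].
In Python, from cell import bot gives the robot as it stands.
- The arm moves only by the tool carry_out, never from a script. Its argument "increments" is a list of rows, each a list of 4 numbers: the shift along the tool's x, y, z in mm, then the turn about the tool's z in rad. A call has 1 to 12 rows; each row shifts and turns the pose as measured when the row begins, along the tool's axes as they then stand; what a row does not reach is not made up. A row lasts 1/10 s, in which the tool goes at most 50 mm and 8.59 degrees, less where a joint would pass 70% of its speed; a pose out of reach is approached as far as the arm can. A call is refused whole if a number of a shift passes 50 or a number of a turn 0.15, either way. A call with a gripper value outside its range is refused whole. "jaw" is the closure, from 0 (fully open) to 1 (shut), set as the call begins (left out, the last holds). The fingers move at their own pace and stop on an object; "grip_force" is the grip in N (left out, the last holds). Time passes only in rows, so rows that do not move let the fingers close. It gives the time, the measured TCP pose, the force and the opening at its end, in the units of the state.
- bot.observe(): the state, without advancing time (a new reading comes with each control period).
- bot.read_camera(name): name is "scene" or "side" or "wrist"; returns a dict with "frame" (480x640x3 uint8, blue, green, red), "fx", "fy", "cx", "cy" (pixels), "xyz" and "orientation" of the camera in the world. Camera axes: x right, y down, z forward; pixel columns grow to the right and rows downward; lengths in m; the calibration is good to about 2 mm. A picture is of the moment at which its call begins. There is no depth.
- bot.job_done(): hands the job in, once; it reports no verdict.
The state is a dict: "time": time; "joint_pos": joint angles; "qvel": joint speeds; "effort": joint torques, N m; "position": TCP position; "tcp_rot": TCP orientation; "ft_force": force on the tool from outside, world axes, zero at the start; "moment": the same for the moment, N m; "finger_gap": finger opening in m.
Only numpy, scipy, OpenCV 4.12 (cv2) and the standard library are available. Lean on these libraries where they do the work, as an engineer would, in place of code of your own. Each camera call takes 0.05 s, during which the arm holds its last target.

## Task

One of the two black parts crates has a white stamp underneath: with the fingers, push the far side of the left crate (as seen from the robot) near its top so that it tips over towards the robot and lies on its near side with its underside showing, then do the same with the right one. Then push the stamped crate, lying as it is, away from the robot until all of it is past the white dispatch line and roughly square to it. Leave the other crate lying where it was tipped and everything else where it stands; nothing is to be picked up.

Things in the scene. Friction and masses are not known exactly. Their poses are not given: they have to be found in the camera images.
- stamped_crate: closed black crate with a grey lid, 60 mm deep (its x), 110 wide (y), 90 tall, about 0.35 kg, evenly filled. Origin under its centre, x away from the robot, z up. One crate stands left (+y), one right, which is which varies; they look alike from outside. Pushed towards the robot near its top it turns about its near bottom edge and falls onto that side past 34 degrees. White ring and bar underneath
- plain_crate: closed black crate with a grey lid, 60 mm deep (its x), 110 wide (y), 90 tall, about 0.35 kg, evenly filled. Origin under its centre, x away from the robot, z up. One crate stands left (+y), one right, which is which varies; they look alike from outside. Pushed towards the robot near its top it turns about its near bottom edge and falls onto that side past 34 degrees. Bare underneath
- stamped_crate_near (a point): middle of the near bottom edge of the stamped crate (x = -30 mm in its frame), the edge it turns about
- stamped_crate_far (a point): middle of the far bottom edge of the stamped crate; 60 mm up once the crate lies on its near side
- stamped_crate_lid (a point): centre of the lid's top face of the stamped crate; once the crate lies on its near side the flat lid (60 mm high, 110 wide) faces the robot and the underside faces away
- plain_crate_near (a point): middle of the near bottom edge of the plain crate (x = -30 mm in its frame), the edge it turns about
- plain_crate_far (a point): middle of the far bottom edge of the plain crate; 60 mm up once the crate lies on its near side
- plain_crate_lid (a point): centre of the lid's top face of the plain crate; once the crate lies on its near side the flat lid (60 mm high, 110 wide) faces the robot and the underside faces away
- line: white tape line on the teal mat, 680 mm long (its y), 8 mm wide, flat; origin at its middle, x pointing away from the robot into the dispatch lane. A low fixed aluminium stop bar, 15 mm high, runs 125 mm beyond the line and bounds the lane
- flux_jar: small round white-capped jar, 44 mm across, 45 mm tall, between the two crates; origin under its centre; leave it alone
- cleaner_bottle: slim clear bottle, 42 mm across, 100 mm tall, upright in the dispatch lane near the middle of the line; origin under its centre; leave it alone
- screwdriver: yellow-handled screwdriver, 150 mm long, lying to the right of the right crate; origin at its underside, x along it; leave it alone
- tweezers: dark steel tweezers, 125 mm long, 9 mm thick, lying to the left of the left crate; origin near mid-length at its underside, x along them; leave it alone
- stencil: bare steel stencil plate 90 x 70 x 4 mm, lying flat beyond the right end of the lane; origin under its centre; leave it alone
- module: green circuit module 50 x 34 mm, 14 mm tall, between the crates and nearer the robot than the jar; origin under its centre; leave it alone
Things that resemble listed ones, but are neither listed nor needed, are in the scene too. Leave any pink look-alike of the plain_crate alone. Leave any pink look-alike of the stamped_crate alone.

How it is judged:
On the way, in this order (a step that is already met when the one before it is completed fails the run):
1. the left crate lies on its near side, the right one still upright, both on the near side of the line (((world y of stamped_crate above 0 m and angle between stamped_crate's own z axis and vertical above 1.4 rad and height (world z) of stamped_crate_far above 0.045 m and angle between plain_crate's own z axis and vertical below 0.15 rad and x of each of stamped_crate_near, plain_crate_near in the frame of line below -0.01 m) or (world y of plain_crate above 0 m and angle between plain_crate's own z axis and vertical above 1.4 rad and height (world z) of plain_crate_far above 0.045 m and angle between stamped_crate's own z axis and vertical below 0.15 rad and x of each of stamped_crate_near, plain_crate_near in the frame of line below -0.01 m))), for 0.3 s.
2. then the right crate lies on its near side too, both still on the near side of the line (((world y of stamped_crate below 0 m and angle between each of stamped_crate, plain_crate's own z axis and vertical above 1.4 rad and height (world z) of each of stamped_crate_far, plain_crate_far above 0.045 m and x of each of stamped_crate_near, plain_crate_near in the frame of line below -0.01 m) or (world y of plain_crate below 0 m and angle between each of plain_crate, stamped_crate's own z axis and vertical above 1.4 rad and height (world z) of each of plain_crate_far, stamped_crate_far above 0.045 m and x of each of stamped_crate_near, plain_crate_near in the frame of line below -0.01 m))), for 0.3 s.
At the end, for the whole second after the job is handed in: the stamped crate lies at rest on its near side, the middle of its lid past the centre of the white line by up to 60 mm (the stop bar comes first), within 17 degrees of square to the line; the plain crate lies on its near side, that edge within 50 mm of where it began (x of stamped_crate_lid in the frame of line between 0 and 0.06 m and angle between the y axis of stamped_crate and the y axis of line, either way round below 0.3 rad and angle between each of stamped_crate, plain_crate's own z axis and vertical above 1.4 rad and height (world z) of each of stamped_crate_far, plain_crate_far above 0.045 m and linear speed of each of stamped_crate, plain_crate below 0.02 m/s and distance of plain_crate_near from where it was at the start of the episode below 0.05 m); the robot touches nothing.
It fails at once if a crate is lifted: both its near and its far bottom edge more than 20 mm off the bench (height (world z) of each of stamped_crate_near, stamped_crate_far above 0.02 m or height (world z) of each of plain_crate_near, plain_crate_far above 0.02 m).
It fails at once if the plain crate is pushed onto the line (x of plain_crate_near in the frame of line above -0.01 m).
It fails at once if one of the other loose things is moved more than 30 mm (distance of any of flux_jar, cleaner_bottle, screwdriver, tweezers, stencil, module from where it was at the start of the episode above 0.03 m).
It also fails if it takes over 58 s, if anything falls off the work surface, if the arm or the gripper's body presses on something with over 40 N, if the wrist force passes 120 N, or if a joint passes its speed limit or range.

## Working session

There is one attempt and no reset: what is moved stays moved. The work goes in short steps, Python scripts to look and compute and a tool call to move; the robot and the scene stay as the last step left them, time stands still between calls to the robot, and variables do not carry over. Pictures are saved under pics/ and viewed, and the job is handed in when it is done.

Besides the shell and the picture viewer there is one more tool, called after "Call:" as a command line: name --pt "numbers of a row" for each row, then --argument value for the rest. carry_out: Moves the arm, as the interface text tells. Its arguments: {"type":"object","properties":{"increments":{"type":"array","items":{"type":"array","items":{"type":"number"}}},"jaw":{"type":"number"},"grip_force":{"type":"number"}},"required":["increments"]}

```bash
mkdir -p pics
cat > h.py <<'E'
import numpy as np,cv2
from scipy.spatial.transform import Rotation as R
from cell import bot
def shot(cam,name):
    d=bot.read_camera(cam); cv2.imwrite(f'pics/{name}.png',d['frame']); np.savez(f'pics/{name}.npz',**d); return d
def ray(d,u,v,z=0.):
    k=np.array([(u-d['cx'])/d['fx'],(v-d['cy'])/d['fy'],1.])
    w=R.from_quat(d['orientation']).apply(k); c=np.array(d['xyz']); return c+w*(z-c[2])/w[2]
def proj(d,p):
    q=R.from_quat(d['orientation']).inv().apply(np.array(p)-np.array(d['xyz'])); return d['fx']*q[0]/q[2]+d['cx'],d['fy']*q[1]/q[2]+d['cy']
E
python3 - <<'E'
from h import *
for c in ['scene','side','wrist']:
    d=shot(c,c+'0'); print(c,d['xyz'],d['orientation'],d['fx'])
s=bot.observe(); print(s)
E
```

```text
scene [1.24533126 0.61000233 0.99880793] [ 0.40084746  0.82480022 -0.36246792 -0.16626159] 587.408737447993
side [ 0.03996657 -0.9031184   1.00139415] [ 0.89215693 -0.21012965  0.0877756  -0.39012432] 571.4581859093581
wrist [0.08911262 0.49862286 0.3745563 ] [0.80492824 0.57250091 0.08990116 0.12747947] 336.08209396042366
{'time': 0.15, 'joint_pos': array([ 1.23601600e+00,  2.13238430e-01, -3.48864807e-02,  1.32352177e+00,
        1.04788555e-06,  1.57078378e+00]), 'qvel': array([ 0.00196691, -0.00134325,  0.00164591, -0.00127147, -0.00024855,
       -0.00098856]), 'effort': array([-1.01298574e-03, -6.86410117e+01,  4.87246299e+01,  1.32040409e-02,
       -2.77505796e-05, -9.93428102e-06]), 'position': array([0.16419321, 0.47199033, 0.2309435 ]), 'tcp_rot': array([ 8.15030555e-01,  5.79417823e-01, -3.46837986e-04,  2.45923093e-04]), 'ft_force': array([-0.46854035, -0.28323975,  0.84132376]), 'moment': array([ 0.01498526, -0.0019642 , -0.01127389]), 'finger_gap': 0.08519236264222639}
```

View pics/scene0.png

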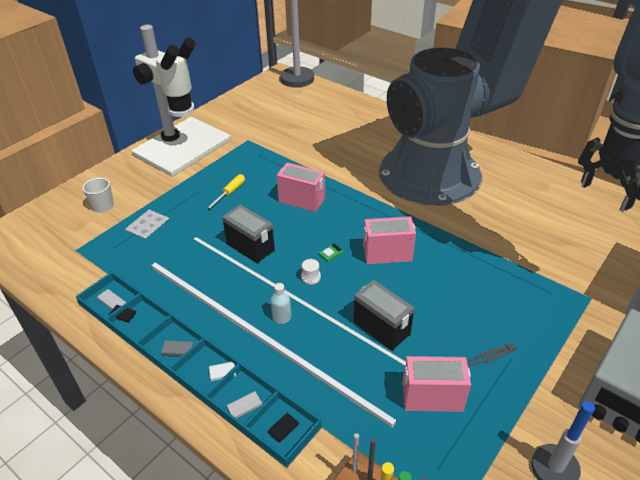

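View pics/side0.png

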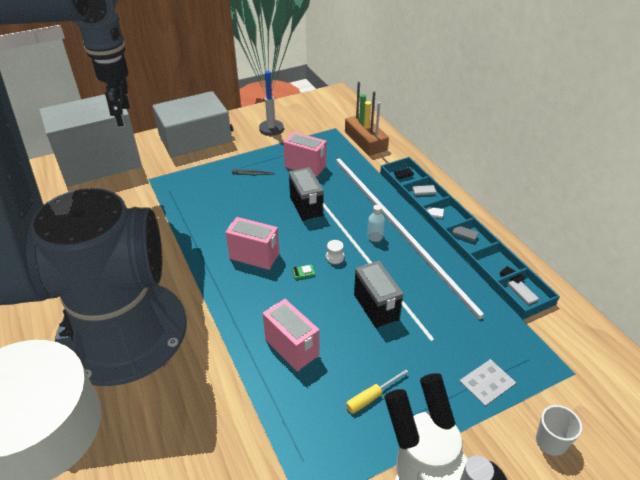

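Run:
```python
from h import *
a=cv2.imread('pics/scene0.png');b=cv2.imread('pics/side0.png')
cv2.imwrite('pics/c1.png',cv2.resize(a[180:430,190:490],(780,650))[:600]); 
cv2.imwrite('pics/c2.png',cv2.resize(b[120:360,220:460],(600,600)))
```

```text
(no output)
```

View pics/c1.png

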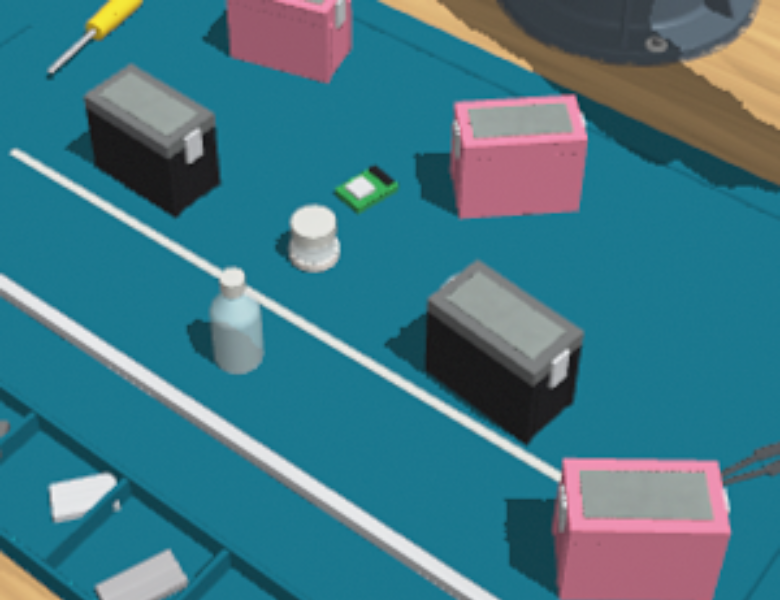

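View pics/c2.png

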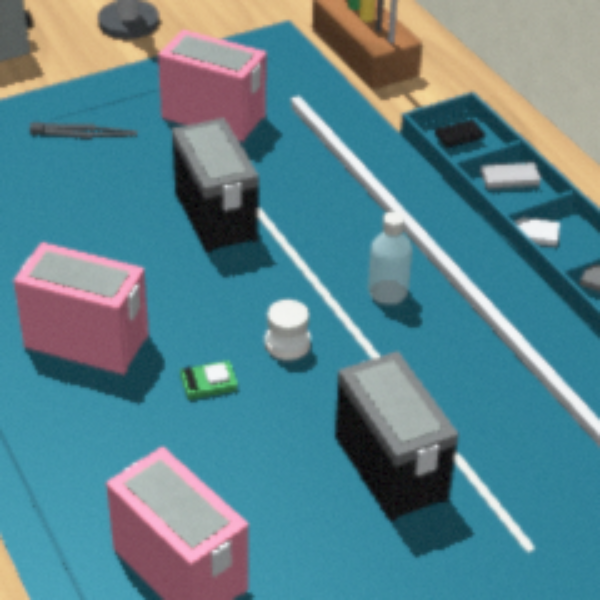

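Run:
```python
from h import *
L=lambda n:dict(np.load(f'pics/{n}.npz'))
a,b=L('scene0'),L('side0')
f1=lambda p,z:ray(a,p[0]/2.6+190,p[1]/2.6+180,z)
f2=lambda p,z:ray(b,p[0]/2.5+220,p[1]/2.5+120,z)
np.set_printoptions(precision=3,suppress=True)
def rep(n,P):
    P=np.array(P)[:,:2]; print(n,P.mean(0),P.tolist().__repr__() if 0 else P.round(3).tolist())
    (c,s,an)=cv2.minAreaRect((P*1000).astype(np.float32)); print(c,s,an)
rep('right sc',[f1(p,.09) for p in [(86,100),(130,66),(216,118),(176,150)]])
rep('right sd',[f2(p,.09) for p in [(338,376),(398,353),(457,433),(394,462)]])
rep('left sc',[f1(p,.09) for p in [(428,300),(478,262),(582,332),(532,374)]])
rep('left sd',[f2(p,.09) for p in [(174,132),(222,117),(258,170),(208,190)]])
rep('pinkfar',[f1(p,.09) for p in [(565,459),(719,459),(730,534),(555,532)]])
rep('pinkmid',[f1(p,.09) for p in [(455,101),(577,96),(587,140),(452,147)]])
rep('pinkmid sd',[f2(p,.09) for p in [(42,244),(145,268),(125,308),(16,280)]])
rep('pinkright sd',[f2(p,.09) for p in [(108,487),(165,449),(248,522),(195,562)]])
print('line', f1((12,151),0),f1((560,477),0),f2((530,548),0),f2((260,212),0))
print('bar', ray(a,154,265,.015),ray(a,394,424,.015))
print('bottle', f1((238,360),0.005),f2((390,296),.005),'jar',f1((315,255),.01),f2((289,345),.01))
print('module',f1((365,188),.01),'tweez',[f2(p,0) for p in [(30,128),(137,133)]],'screw',[ray(b,*p,0.01) for p in [(348,405),(408,373)]])
```

```text
right sc [ 0.537 -0.185] [[0.566, -0.24], [0.506, -0.243], [0.512, -0.129], [0.565, -0.129]]
(535.66943359375, -185.61746215820312) (59.95213317871094, 113.67506408691406) 0.2875301241874695
right sd [ 0.532 -0.199] [[0.503, -0.146], [0.566, -0.145], [0.561, -0.25], [0.496, -0.254]]
(531.086669921875, -199.48196411132812) (112.46696472167969, 64.31041717529297) 87.35787200927734
left sc [0.55  0.208] [[0.573, 0.151], [0.514, 0.159], [0.526, 0.265], [0.585, 0.257]]
(549.526123046875, 207.861328125) (107.83409881591797, 59.219974517822266) 83.2945327758789
left sd [0.549 0.202] [[0.524, 0.253], [0.582, 0.254], [0.575, 0.153], [0.514, 0.146]]
(548.1236572265625, 200.19862365722656) (113.28866577148438, 60.11360549926758) 85.7619400024414
pinkfar [0.629 0.378] [[0.636, 0.319], [0.568, 0.406], [0.62, 0.442], [0.692, 0.346]]
(630.4077758789062, 375.8268737792969) (62.65492630004883, 122.48040771484375) 37.18705368041992
pinkmid [0.35  0.088] [[0.362, 0.028], [0.289, 0.112], [0.334, 0.151], [0.414, 0.062]]
(351.3006591796875, 86.97402954101562) (61.54464340209961, 120.39900207519531) 41.06957244873047
pinkmid sd [0.35  0.083] [[0.332, 0.143], [0.408, 0.064], [0.369, 0.021], [0.291, 0.104]]
(351.05474853515625, 82.36880493164062) (58.262577056884766, 113.76765441894531) 43.389488220214844
pinkright sd [ 0.317 -0.214] [[0.272, -0.172], [0.331, -0.155], [0.359, -0.256], [0.304, -0.273]]
(316.1842346191406, -214.29922485351562) (61.213314056396484, 105.86175537109375) 15.866819381713867
line [ 0.596 -0.327  0.   ] [0.593 0.296 0.   ] [ 0.596 -0.327  0.   ] [0.595 0.188 0.   ]
bar [ 0.73  -0.32   0.015] [0.729 0.356 0.015]
bottle [0.662 0.022 0.005] [0.65  0.001 0.005] jar [ 0.532 -0.001  0.01 ] [ 0.522 -0.02   0.01 ]
module [ 0.436 -0.018  0.01 ] tweez [array([0.423, 0.452, 0.   ]), array([0.532, 0.385, 0.   ])] screw [array([ 0.354, -0.392,  0.01 ]), array([ 0.498, -0.382,  0.01 ])]
```

```bash
cat >> h.py <<'E'
np.set_printoptions(precision=3,suppress=True)
def go(x,y,z,a=None):
    s=bot.observe(); r=R.from_quat(s['tcp_rot']); m=r.as_matrix(); ang=np.degrees(np.arctan2(m[1,0],m[0,0]))
    d=r.inv().apply(np.array([x,y,z])-s['position'])*1000
    print('t',s['time'],'pos',s['position'],'ang',ang,'F',s['ft_force'],'shift',d,'turn',0 if a is None else np.radians(ang-a))
E
python3 -c "
from h import *
go(.619,.197,.23,84)"
```

```text
t 0.15 pos [0.164 0.472 0.231] ang 70.81921905411183 F [-0.469 -0.283  0.841] shift [-110.297  519.907    1.037] turn -0.23004802548988118
```

Call:
carry_out --pt "0 0 0 -0.12" --pt "0 0 0 -0.11" --pt "-45 47 0 0" --pt "-45 47 0 0" --pt "-45 47 0 0" --pt "-45 47 0 0" --pt "-45 47 0 0" --jaw 0

```text
time: 0.85
position: [0.3283, 0.2809, 0.2294]
tcp_rot: [0.736, 0.677, -0.002, 0.0]
ft_force: [1.2, 1.6, 0.2]
finger_gap: 0.0854
```

```bash
python3 -c "
from h import *
go(.619,.197,.23,84)"
```

```text
t 0.85 pos [0.328 0.281 0.229] ang 85.16123063176666 F [1.18  1.57  0.162] shift [-59.075 296.75   -0.936] turn 0.020267297899342014
```

Call:
carry_out --pt "-10 48 0 0.02" --pt "-10 48 0 0" --pt "-10 48 0 0" --pt "-10 48 0 0" --pt "-10 48 0 0" --pt "-10 48 0 0" --pt "0 0 0 0"

```text
time: 1.55
position: [0.6167, 0.1811, 0.2265]
tcp_rot: [0.745, 0.667, -0.002, 0.0]
ft_force: [-0.5, 0.9, -0.7]
finger_gap: 0.0852
```

```bash
python3 -c "
from h import *
shot('wrist','w1')
go(.619,.197,.067,84)"
```

```text
t 1.6 pos [0.615 0.182 0.227] ang 83.67273467380863 F [-0.232  0.039  0.125] shift [ 15.859   3.178 160.1  ] turn -0.005711857469652572
```

View pics/w1.png

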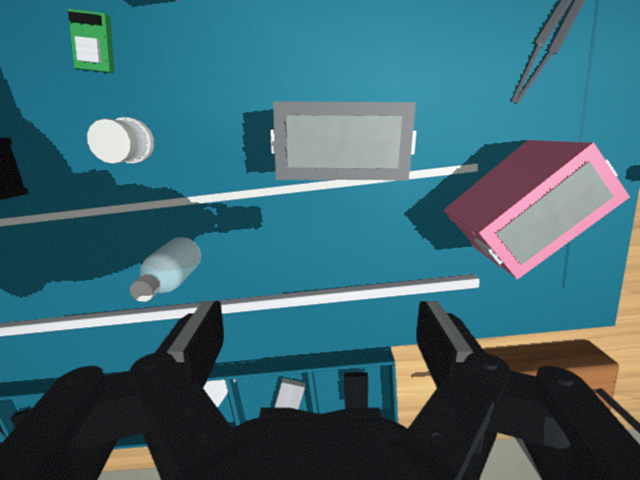

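```bash
python3 -c "
from h import *
d=dict(np.load('pics/w1.npz'))
P=np.array([ray(d,u,v,.09)[:2] for u,v in [(274,102),(415,102),(411,180),(275,180)]]);print(P,P.mean(0))
print(ray(d,0,220),ray(d,478,168))
"
```

```text
[[0.513 0.157]
 [0.525 0.266]
 [0.585 0.261]
 [0.573 0.149]] [0.549 0.208]
[ 0.594 -0.184  0.   ] [0.595 0.356 0.   ]
```

Call:
carry_out --pt "8 2 40 0" --pt "8 2 40 0" --pt "4 0 40 0" --pt "0 0 38 0" --pt "0 0 0 0"

```text
time: 2.1
position: [0.6174, 0.2035, 0.066]
tcp_rot: [0.745, 0.668, -0.001, -0.0]
ft_force: [-1.1, -0.2, 0.2]
finger_gap: 0.085
```

```bash
python3 -c "
from h import *
go(.619,.2,.067,84)
shot('scene','s1');a=cv2.imread('pics/s1.png');cv2.imwrite('pics/s1c.png',cv2.resize(a[180:430,300:500],(800,1000))[:600])"
```

```text
t 2.1 pos [0.617 0.204 0.066] ang 83.75521122105944 F [-1.142 -0.248  0.244] shift [-3.346  1.945 -1.019] turn -0.004272370164449326
```

View pics/s1c.png

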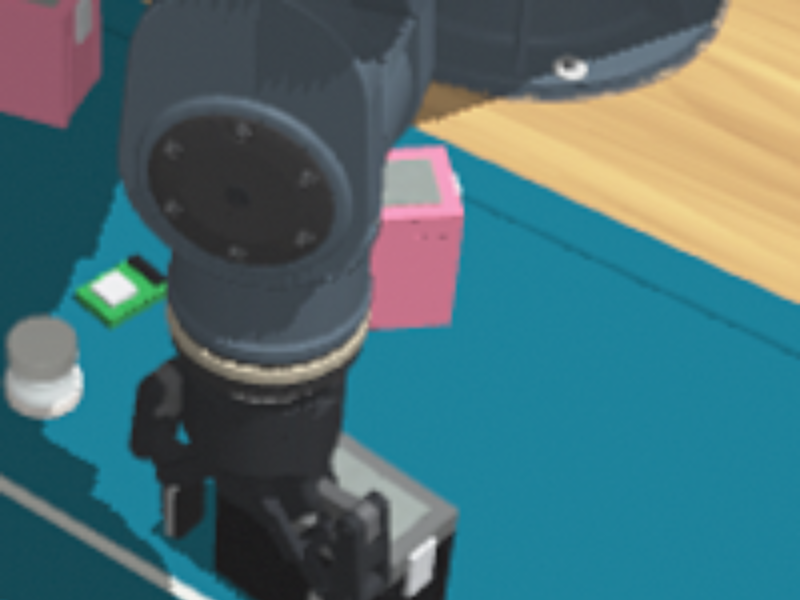

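Call:
carry_out --pt "0 0 0 0" --pt "0 0 -2 0" --pt "0 0 -2 0" --pt "0 -10 0 0" --pt "0 -10 0 0" --pt "0 -6 0 0" --pt "0 -6 0 0" --pt "0 -6 0 0" --jaw 0.3

```text
time: 2.95
position: [0.5843, 0.2103, 0.0851]
tcp_rot: [0.745, 0.667, 0.009, 0.005]
ft_force: [15.4, -6.5, 25.1]
finger_gap: 0.0601
```

```bash
python3 -c "
from h import *
go(.619,.2,.067,84)
for c in ['side','wrist']: shot(c,c+'2')
a=cv2.imread('pics/side2.png');cv2.imwrite('pics/s2c.png',cv2.resize(a[100:250,220:420],(800,600)))"
```

```text
t 2.95 pos [0.584 0.21  0.085] ang 83.74827621192017 F [15.354 -6.489 25.084] shift [-6.552 35.299 18.772] turn -0.004393408907585473
```

View pics/s2c.png

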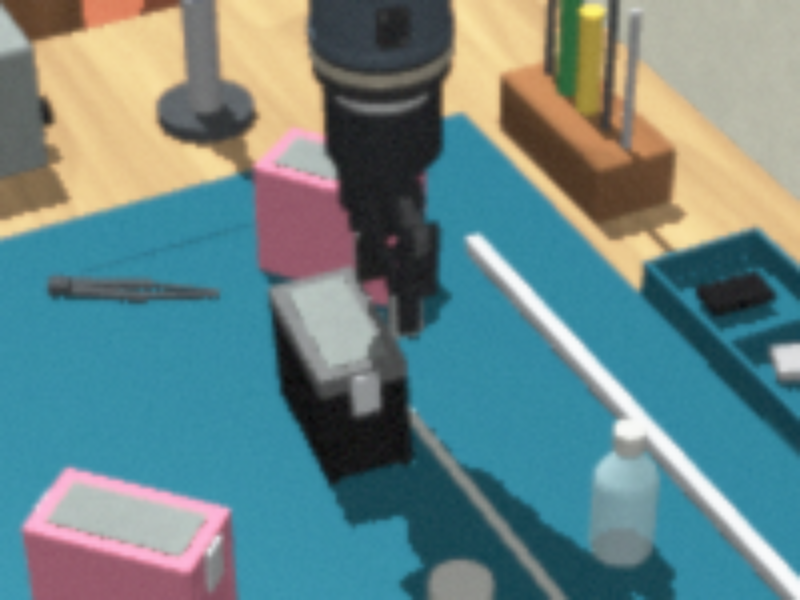

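View pics/wrist2.png

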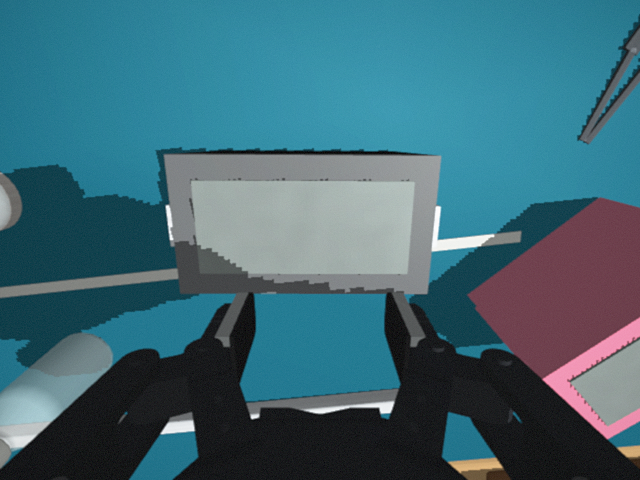

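```bash
python3 -c "
from h import *
d=dict(np.load('pics/wrist2.npz'))
P=np.array([ray(d,u,v,.09)[:2] for u,v in [(165,156),(441,156),(428,293),(180,293)]]);print(P,P.mean(0))
print(d['xyz'],ray(d,0,296),ray(d,522,237))
for t in [(245,295),(397,295)]: print(ray(d,*t,.08))
"
```

```text
[[0.508 0.157]
 [0.52  0.267]
 [0.581 0.261]
 [0.569 0.148]] [0.545 0.208]
[0.502 0.219 0.228] [ 0.599 -0.034  0.   ] [0.595 0.356 0.   ]
[0.578 0.175 0.08 ]
[0.587 0.249 0.08 ]
```

Call:
carry_out --pt "0 6 -3 0" --pt "0 10 0 0" --pt "0 10 0 0" --pt "0 8 0 0" --pt "0 0 0 0"

```text
time: 3.55
position: [0.6193, 0.2064, 0.0895]
tcp_rot: [0.744, 0.668, 0.009, 0.005]
ft_force: [0.1, 0.4, 0.7]
finger_gap: 0.0598
```

```bash
python3 -c "
from h import *
go(.619,.2,.060,84)
for c in ['side','wrist']: shot(c,c+'3')
a=cv2.imread('pics/side3.png');cv2.imwrite('pics/s3c.png',cv2.resize(a[100:250,220:420],(800,600)))"
```

```text
t 3.55 pos [0.619 0.206 0.09 ] ang 83.77100166135504 F [0.071 0.407 0.705] shift [-6.612 -0.162 29.471] turn -0.003996774990951458
```

View pics/s3c.png

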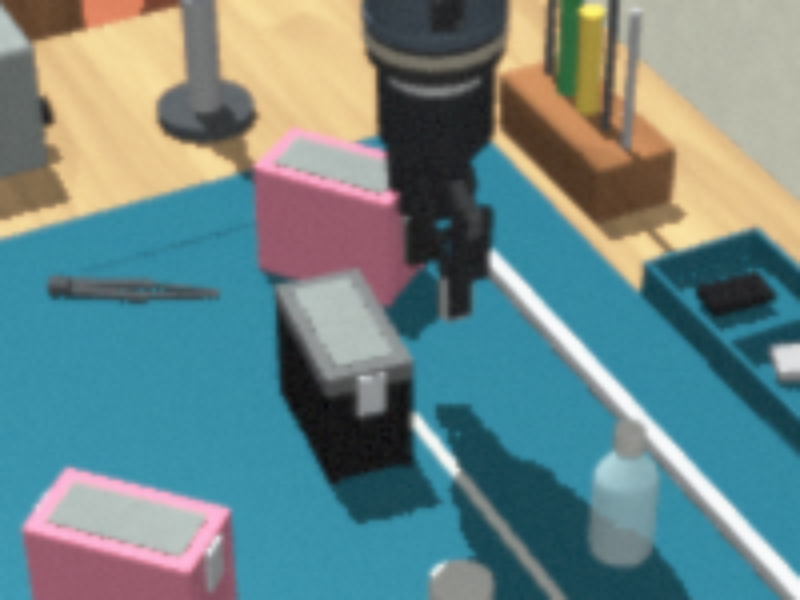

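View pics/wrist3.png

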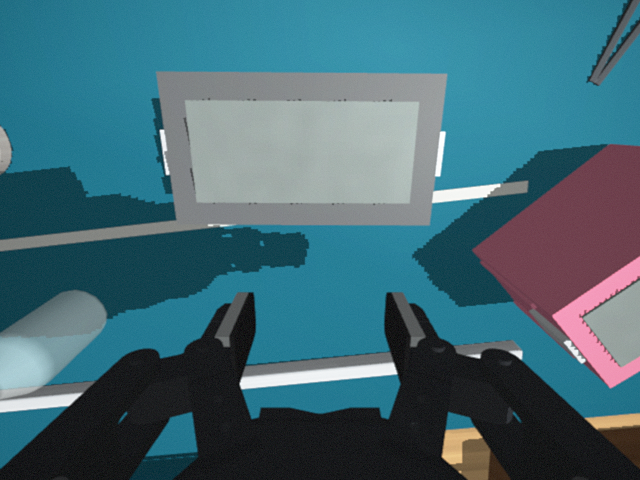

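Call:
carry_out --pt "-2 0 17 0" --pt "-2 0 16 0" --pt "0 0 0 0" --pt "0 -8 0 0" --pt "0 -8 0 0"

```text
time: 4.15
position: [0.6011, 0.2048, 0.0559]
tcp_rot: [0.744, 0.668, 0.008, 0.004]
ft_force: [-0.3, 0.3, -0.4]
finger_gap: 0.0596
```

```bash
python3 -c "
from h import *
go(.579,.2,.060,84)"
```

```text
t 4.15 pos [0.601 0.205 0.056] ang 83.79386702773247 F [-0.254  0.287 -0.365] shift [ -7.103 -21.385  -4.549] turn -0.003597699062990479
```

Call:
carry_out --pt "0 -5 0 0" --pt "0 -5 0 0" --pt "0 -5 0 0"

```text
time: 4.45
position: [0.5852, 0.2073, 0.0579]
tcp_rot: [0.744, 0.668, 0.01, 0.005]
ft_force: [2.9, -1.0, 1.9]
finger_gap: 0.0601
```

Call:
carry_out --pt "0 -5 0 0" --pt "0 -5 0 0"

```text
time: 4.65
position: [0.5754, 0.2087, 0.0587]
tcp_rot: [0.744, 0.668, 0.011, 0.006]
ft_force: [2.9, -0.5, 2.6]
finger_gap: 0.0599
```

```bash
python3 -c "
from h import *
go(.579,.2,.060,84)
for c in ['side','wrist']: shot(c,c+'4')
a=cv2.imread('pics/side4.png');cv2.imwrite('pics/s4c.png',cv2.resize(a[100:250,220:420],(800,600)))"
```

```text
t 4.65 pos [0.575 0.209 0.059] ang 83.83255396559896 F [ 2.875 -0.534  2.585] shift [-8.237  4.519 -1.227] turn -0.002922484619705812
```

View pics/s4c.png

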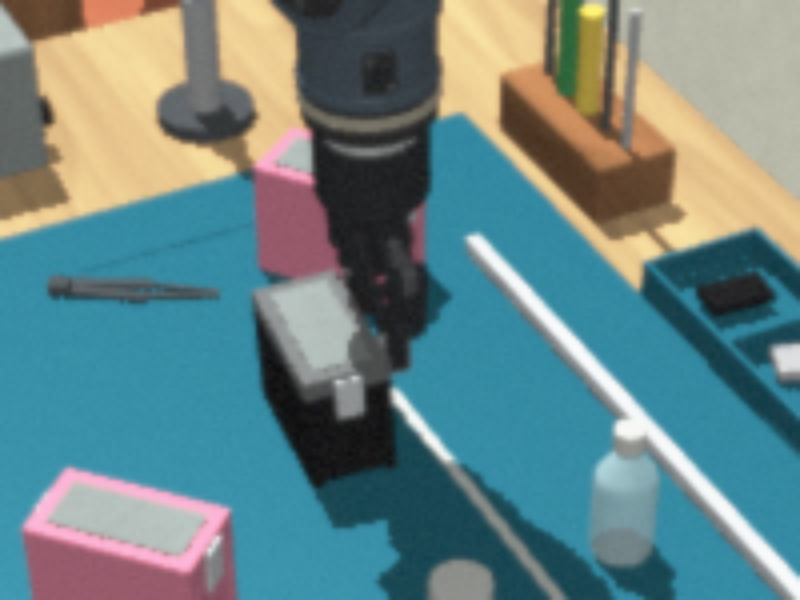

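Call:
carry_out --pt "0 8 0 0" --pt "-2 6 -6 0" --pt "-2 0 -5 0" --pt "0 0 0 0"

```text
time: 5.15
position: [0.5888, 0.2024, 0.07]
tcp_rot: [0.744, 0.668, 0.01, 0.005]
ft_force: [0.6, 0.4, 0.1]
finger_gap: 0.0596
```

```bash
python3 -c "
from h import *
go(.579,.2,.060,84)
for c in ['side','wrist']: shot(c,c+'5')
a=cv2.imread('pics/side5.png');cv2.imwrite('pics/s5c.png',cv2.resize(a[100:250,220:420],(800,600)))"
```

```text
t 5.15 pos [0.589 0.202 0.07 ] ang 83.84220400172956 F [0.611 0.431 0.148] shift [-3.51  -9.73   9.761] turn -0.002754059716290529
```

View pics/s5c.png

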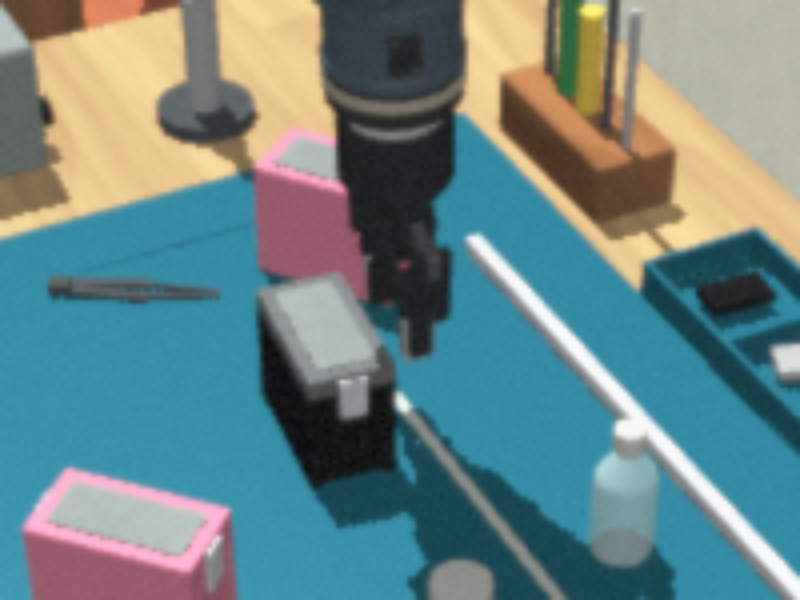

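View pics/wrist5.png

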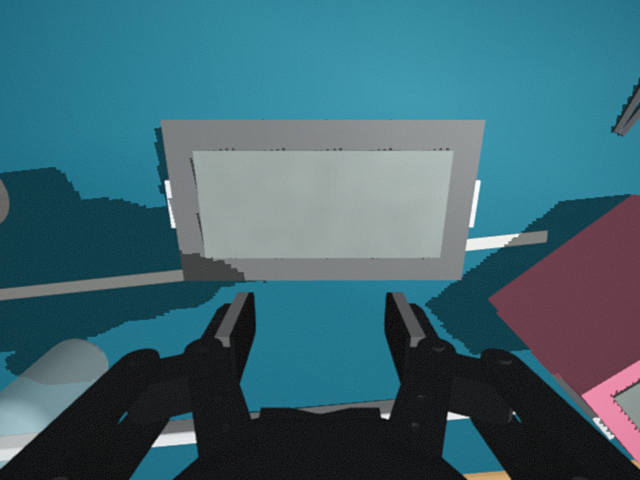

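```bash
python3 -c "
from h import *
d=dict(np.load('pics/wrist5.npz'))
P=np.array([ray(d,u,v,.09)[:2] for u,v in [(161,121),(485,121),(462,280),(185,280)]]);print(P,P.mean(0))
for t in [(245,293),(393,293)]: print([ray(d,*t,z) for z in (.07,.08)])
d=dict(np.load('pics/side5.npz'))
q=lambda x,y:ray(d,x/4+220,y/4+100,.0)
print(q(320,486),q(393,466))
d=dict(np.load('pics/side3.npz'))
print(q(338,478),q(411,462))
"
```

```text
[[0.501 0.158]
 [0.513 0.268]
 [0.573 0.262]
 [0.56  0.152]] [0.537 0.21 ]
[array([0.579, 0.169, 0.07 ]), array([0.574, 0.172, 0.08 ])]
[array([0.587, 0.238, 0.07 ]), array([0.581, 0.236, 0.08 ])]
[0.506 0.154 0.   ] [0.559 0.151 0.   ]
[0.521 0.156 0.   ] [0.572 0.149 0.   ]
```

Call:
carry_out --pt "5 -4 0 0" --pt "0 -4 0 0" --pt "0 -5 -4.5 0" --pt "0 -5 -4.5 0" --pt "0 -5 -4.5 0"

```text
time: 5.75
position: [0.5633, 0.2106, 0.0823]
tcp_rot: [0.744, 0.668, 0.008, 0.004]
ft_force: [1.5, -0.8, 0.5]
finger_gap: 0.0602
```

```bash
python3 -c "
from h import *
go(.579,.2,.060,84)
for c in ['side']: shot(c,c+'6')
a=cv2.imread('pics/side6.png');cv2.imwrite('pics/s6c.png',cv2.resize(a[100:250,220:420],(800,600)))"
```

```text
t 5.75 pos [0.563 0.211 0.082] ang 83.8707873410056 F [ 1.498 -0.784  0.498] shift [-8.967 16.369 22.582] turn -0.0022551863347090276
```

View pics/s6c.png

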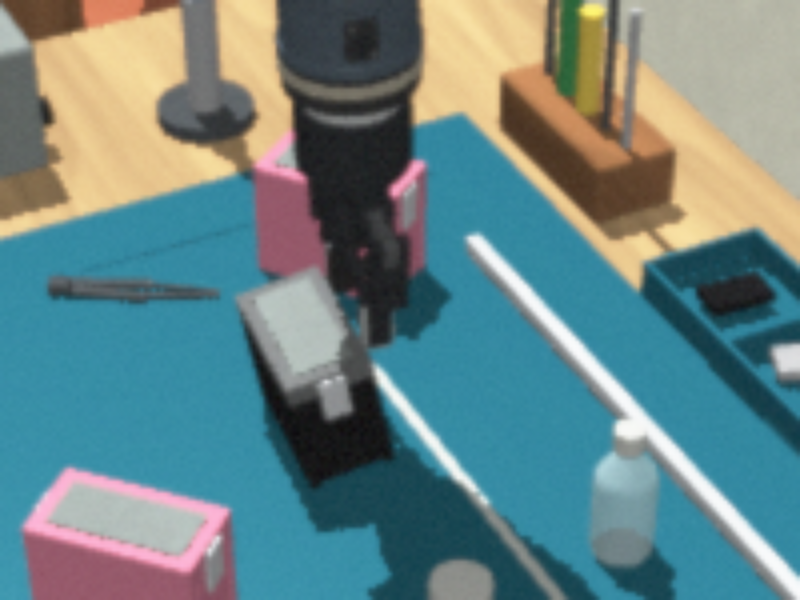

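Call:
carry_out --pt "0 -6 -2.5 0" --pt "0 -6 -2 0" --pt "0 -6 -1 0"

```text
time: 6.1
position: [0.5443, 0.2129, 0.0896]
tcp_rot: [0.744, 0.668, 0.01, 0.005]
ft_force: [0.7, 0.4, 0.7]
finger_gap: 0.0599
```

```bash
python3 -c "
from h import *
go(.579,.2,.060,84)
for c in ['side']: shot(c,c+'7')
a=cv2.imread('pics/side7.png');cv2.imwrite('pics/s7c.png',cv2.resize(a[100:250,220:420],(800,600)))"
```

```text
t 6.1 pos [0.544 0.213 0.09 ] ang 83.87065090033805 F [0.748 0.374 0.671] shift [-9.308 35.301 30.269] turn -0.0022575676735913305
```

View pics/s7c.png

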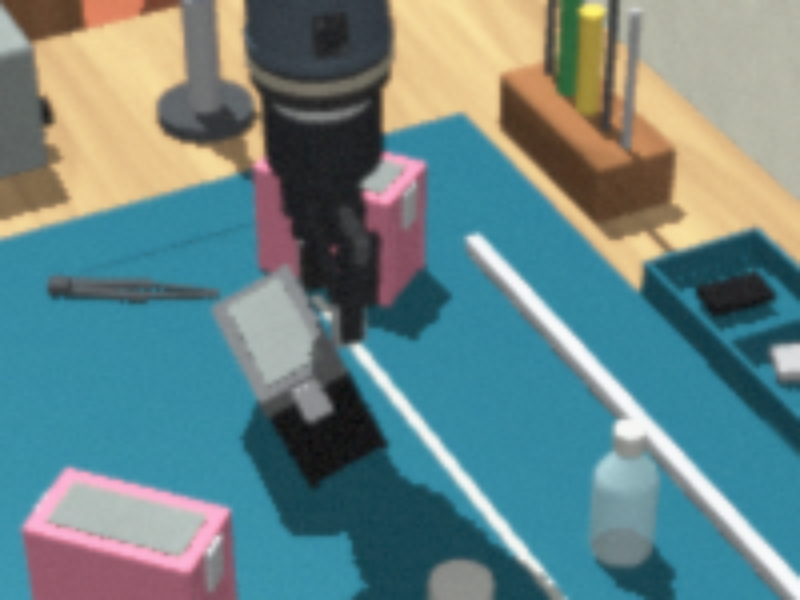

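Tilting well (about 20–25°). Continue.

Call:
carry_out --pt "0 -6 -1 0" --pt "0 -6 0 0" --pt "0 -6 0 0" --pt "0 -6 2 0" --pt "0 0 0 0"

```text
time: 6.65
position: [0.5165, 0.2156, 0.0876]
tcp_rot: [0.744, 0.668, 0.009, 0.004]
ft_force: [-0.2, -0.4, -0.1]
finger_gap: 0.0598
```

```bash
python3 -c "
from h import *
go(.579,.2,.060,84)
for c in ['side']: shot(c,c+'8')
a=cv2.imread('pics/side8.png');cv2.imwrite('pics/s8c.png',cv2.resize(a[100:250,220:420],(800,600)))"
```

```text
t 6.65 pos [0.516 0.216 0.088] ang 83.89515900694629 F [-0.159 -0.365 -0.142] shift [-9.098 63.319 28.673] turn -0.0018298205198478013
```

View pics/s8c.png

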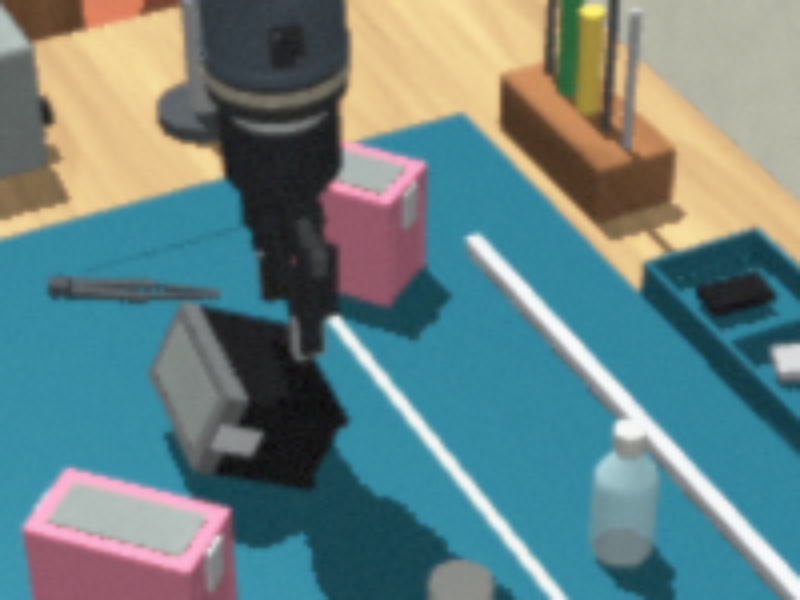

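Call:
carry_out --pt "0 0 -45 0" --pt "0 0 -45 0" --pt "0 0 -45 0" --pt "-45 10 0 0" --pt "-45 10 0 0" --pt "-45 10 0 0" --pt "-45 10 0 0" --pt "-45 10 0 0" --pt "-45 10 0 0" --pt "-45 8 0 0" --pt "-40 8 0 0"

```text
time: 7.8
position: [0.5554, -0.1555, 0.2278]
tcp_rot: [0.741, 0.672, 0.01, 0.006]
ft_force: [1.0, 0.4, 0.4]
finger_gap: 0.0601
```

```bash
python3 -c "
from h import *
go(.605,-.192,.23,86.5)
for c in ['side','scene','wrist']: shot(c,c+'9')"
```

```text
t 7.8 pos [ 0.555 -0.156  0.228] ang 84.38315671745367 F [0.965 0.381 0.445] shift [-31.456  52.946  -1.235] turn -0.03694588502915802
```

View pics/scene9.png

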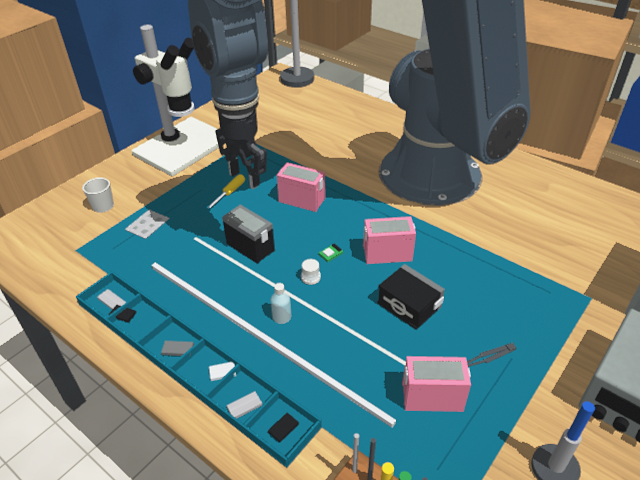

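View pics/wrist9.png

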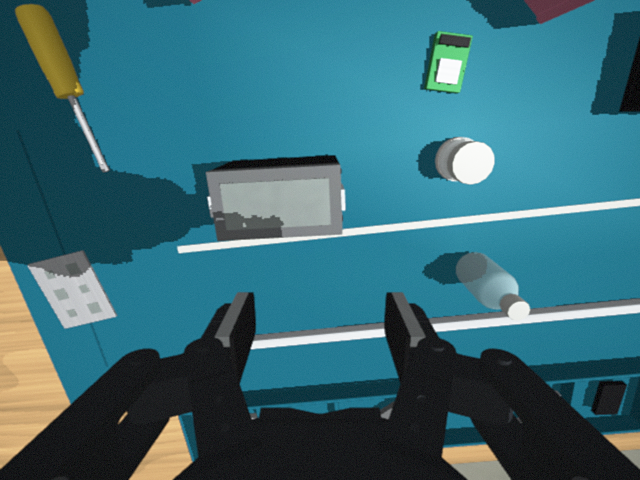

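```bash
python3 -c "
from h import *
d=dict(np.load('pics/wrist9.npz'))
P=np.array([ray(d,u,v,.09)[:2] for u,v in [(206,170),(339,165),(343,234),(217,241)]]);print(P,P.mean(0))
print(ray(d,180,250),ray(d,640,203))
go(.605,-.19,.072,86.5)
"
```

```text
[[ 0.501 -0.245]
 [ 0.508 -0.136]
 [ 0.568 -0.137]
 [ 0.563 -0.248]] [ 0.535 -0.191]
[ 0.599 -0.325 -0.   ] [0.597 0.203 0.   ]
t 7.95 pos [ 0.555 -0.156  0.227] ang 84.20604122691879 F [0.091 1.246 0.174] shift [-30.399  49.366 156.227] turn -0.04003713349527667
```

Call:
carry_out --pt "-15 28 0 -0.04" --pt "-15 28 0 0" --pt "0 0 45 0" --pt "0 0 45 0" --pt "0 0 40 0" --pt "0 0 15 0" --pt "0 0 0 0"

```text
time: 8.65
position: [0.6202, -0.1863, 0.0824]
tcp_rot: [0.726, 0.687, 0.013, 0.01]
ft_force: [-0.3, 0.4, 0.5]
finger_gap: 0.0599
```

```bash
python3 -c "
from h import *
go(.59,-.192,.070,86.5)
shot('wrist','wrist10')"
```

```text
t 8.65 pos [ 0.62  -0.186  0.082] ang 86.84568403626174 F [-0.324  0.408  0.507] shift [ -7.399 -30.182  11.437] turn 0.006033324604350906
```

View pics/wrist10.png

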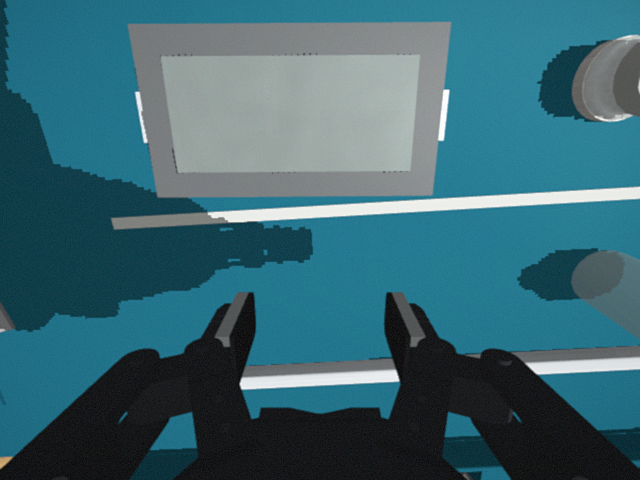

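Call:
carry_out --pt "-5 -12 7 0" --pt "-3 -12 5 0" --pt "0 -8 0 0" --pt "0 -5 -3 0" --pt "0 -5 -4.5 0" --pt "0 -5 -4.5 0"

```text
time: 9.3
position: [0.5757, -0.1903, 0.0895]
tcp_rot: [0.725, 0.688, 0.015, 0.014]
ft_force: [0.4, -0.1, 0.4]
finger_gap: 0.06
```

```bash
python3 -c "
from h import *
go(.59,-.192,.070,86.5)
shot('side','side11');a=cv2.imread('pics/side11.png');cv2.imwrite('pics/s11c.png',cv2.resize(a[200:350,300:500],(800,600)))"
```

```text
t 9.3 pos [ 0.576 -0.19   0.09 ] ang 87.02881496615251 F [ 0.363 -0.072  0.362] shift [-0.988 13.556 20.104] turn 0.009229562293183663
```

View pics/s11c.png

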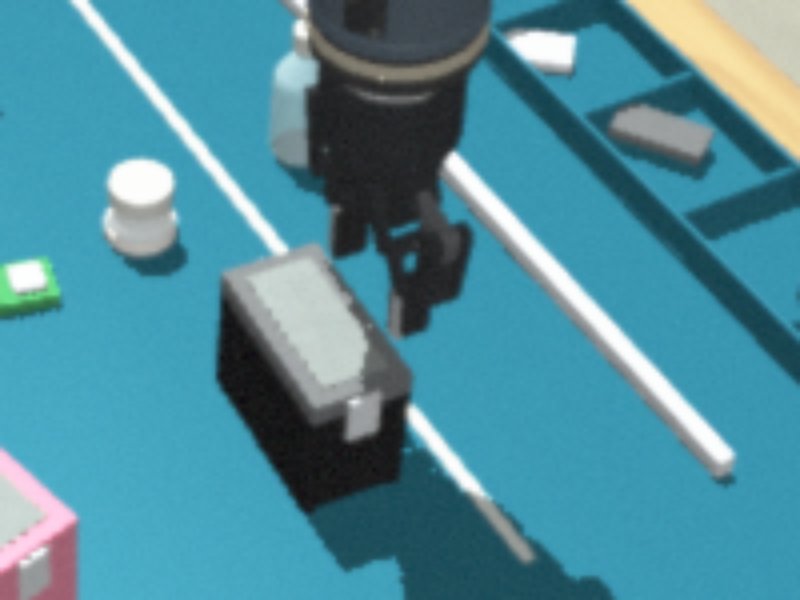

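Call:
carry_out --pt "0 10 0 0" --pt "0 0 12 0" --pt "0 0 12 0" --pt "0 0 0 0"

```text
time: 9.75
position: [0.5869, -0.191, 0.0663]
tcp_rot: [0.725, 0.688, 0.016, 0.015]
ft_force: [0.4, -0.2, -0.2]
finger_gap: 0.0599
```

```bash
python3 -c "
from h import *
go(.579,-.192,.070,86.5)"
```

```text
t 9.75 pos [ 0.587 -0.191  0.066] ang 87.03050489141626 F [ 0.418 -0.181 -0.193] shift [-1.417 -7.659 -4.006] turn 0.009259057053148686
```

Call:
carry_out --pt "0 -4 0 0" --pt "0 -4 -2 0" --pt "0 -5 -4 0" --pt "0 -5 -4 0" --pt "0 -5 -4 0"

```text
time: 10.25
position: [0.5607, -0.1894, 0.0794]
tcp_rot: [0.725, 0.688, 0.016, 0.015]
ft_force: [0.2, 0.7, -0.2]
finger_gap: 0.06
```

```bash
python3 -c "
from h import *
go(.579,-.192,.070,86.5)
shot('side','side12');a=cv2.imread('pics/side12.png');cv2.imwrite('pics/s12c.png',cv2.resize(a[200:350,300:500],(800,600)))"
```

```text
t 10.25 pos [ 0.561 -0.189  0.079] ang 87.03702477306575 F [ 0.167  0.688 -0.217] shift [-1.635 17.999 10.179] turn 0.009372850454772744
```

View pics/s12c.png

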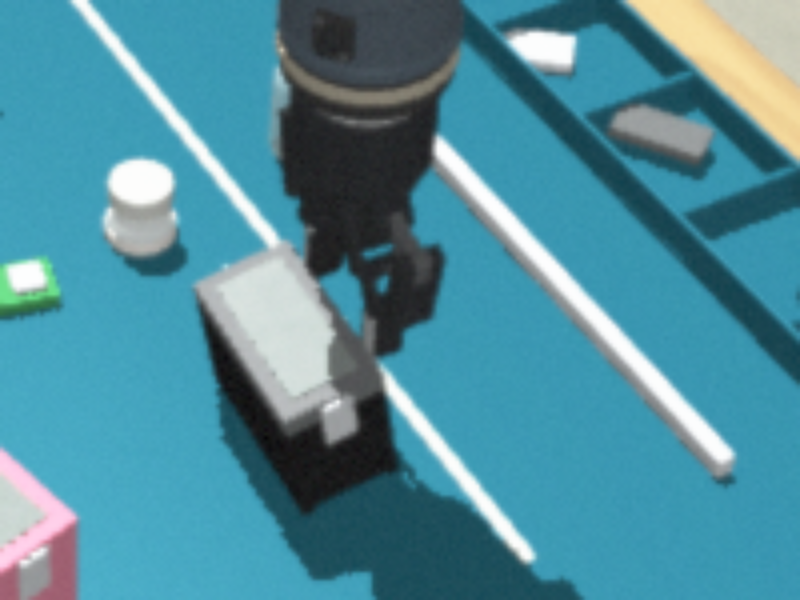

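Tipping without sliding (bottom corner still at crop (308,510)). Continue.

Call:
carry_out --pt "0 -6 -3 0" --pt "0 -6 -2.5 0" --pt "0 -6 -1.5 0" --pt "0 -6 -1 0"

```text
time: 10.7
position: [0.5347, -0.1884, 0.0886]
tcp_rot: [0.725, 0.688, 0.016, 0.016]
ft_force: [0.7, 0.0, 1.3]
finger_gap: 0.06
```

```bash
python3 -c "
from h import *
go(.579,-.192,.070,86.5)
shot('side','side13');a=cv2.imread('pics/side13.png');cv2.imwrite('pics/s13c.png',cv2.resize(a[200:350,300:500],(800,600)))"
```

```text
t 10.7 pos [ 0.535 -0.188  0.089] ang 87.02891837707635 F [0.66  0.021 1.324] shift [-1.323 43.539 20.58 ] turn 0.009231367154287233
```

View pics/s13c.png

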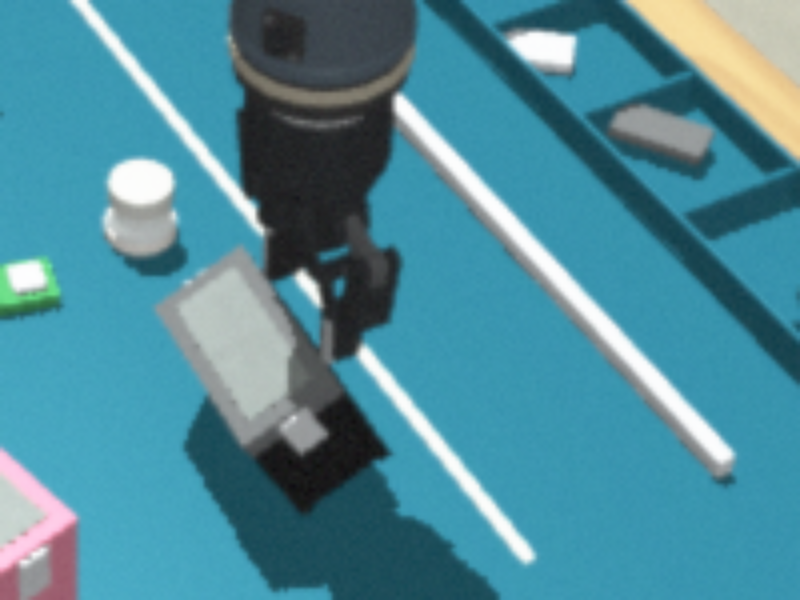

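Call:
carry_out --pt "0 -6 -0.5 0" --pt "0 -6 0 0" --pt "0 -6 0 0" --pt "0 0 0 0" --pt "0 0 0 0" --pt "0 0 0 0"

```text
time: 11.35
position: [0.5134, -0.1872, 0.0878]
tcp_rot: [0.725, 0.688, 0.016, 0.015]
ft_force: [0.8, -0.1, -0.8]
finger_gap: 0.0598
```

```bash
python3 -c "
from h import *
go(.579,-.192,.070,86.5)
shot('side','side14');a=cv2.imread('pics/side14.png');cv2.imwrite('pics/s14c.png',cv2.resize(a[200:350,300:500],(800,600)))"
```

```text
t 11.35 pos [ 0.513 -0.187  0.088] ang 87.00351997562286 F [ 0.769 -0.109 -0.798] shift [-1.44  64.941 20.608] turn 0.00878808142418058
```

View pics/s14c.png

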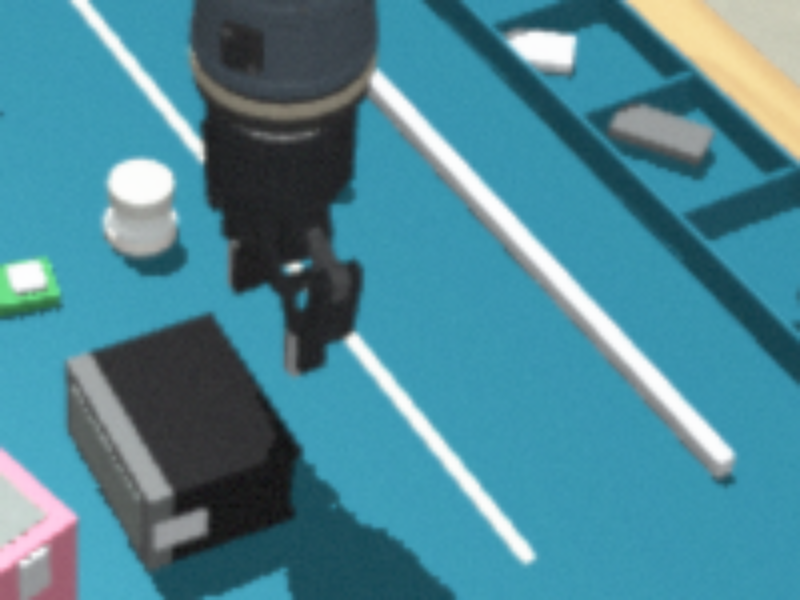

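Call:
carry_out --pt "0 0 -48 0" --pt "0 0 -48 0" --pt "0 0 -46 0" --pt "45 -15 0 0" --pt "45 -15 0 0" --pt "45 -15 0 0" --pt "45 -15 0 0" --pt "45 -15 0 0" --pt "45 -15 0 0" --pt "45 -15 0 0" --pt "45 -15 0 0"

```text
time: 12.5
position: [0.4074, 0.1869, 0.2327]
tcp_rot: [0.728, 0.685, 0.019, 0.017]
ft_force: [2.2, 1.1, 0.6]
finger_gap: 0.0597
```

```bash
python3 -c "
from h import *
for c in ['side','scene','wrist']: shot(c,c+'15')
go(.36,.21,.23,86)"
```

```text
t 12.65 pos [0.407 0.188 0.232] ang 86.80943292527155 F [ 0.402 -0.964  0.286] shift [ 19.685 -48.513   0.045] turn 0.014127269620037783
```

View pics/wrist15.png

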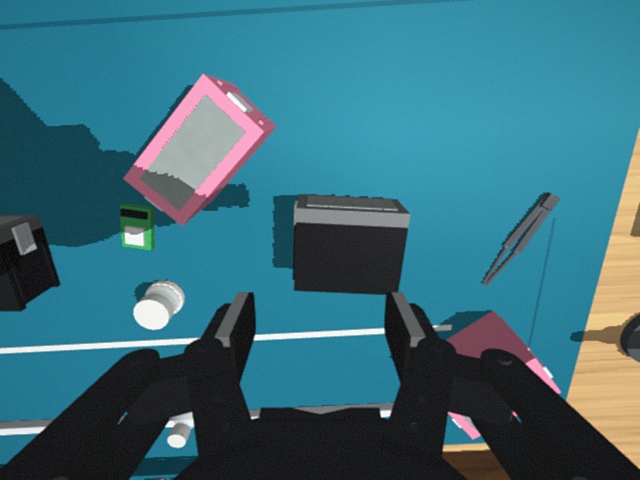

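View pics/side15.png

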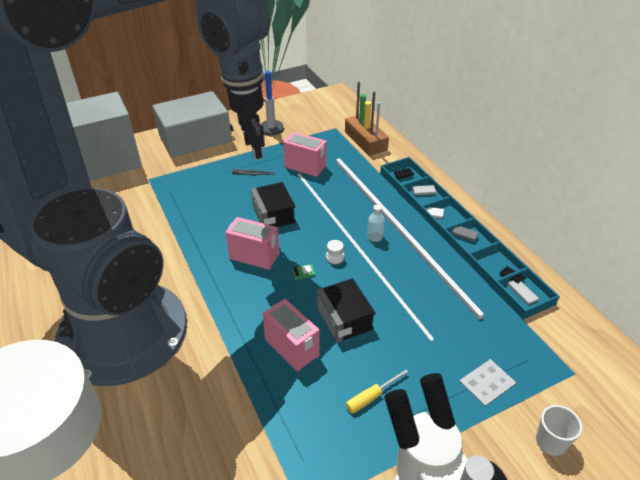

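```bash
python3 -c "
from h import *
d=dict(np.load('pics/wrist15.npz'))
print(np.array([ray(d,u,v,.06)[:2] for u,v in [(294,208),(410,213),(400,294),(295,290)]]))
print(np.array([ray(d,u,v,.0)[:2] for u,v in [(298,196),(405,199)]]))
print(ray(d,0,351),ray(d,450,328))
print('pink',np.array([ray(d,u,v,.09)[:2] for u,v in [(207,75),(274,127),(186,222),(124,179)]]))
"
```

```text
[[0.406 0.167]
 [0.417 0.278]
 [0.506 0.271]
 [0.495 0.16 ]]
[[0.409 0.167]
 [0.419 0.288]]
[ 0.599 -0.251  0.   ] [0.597 0.354 0.   ]
pink [[0.29  0.112]
 [0.33  0.159]
 [0.405 0.074]
 [0.365 0.029]]
```

Call:
carry_out --pt "16 -26 0 0.02" --pt "16 -26 0 0.02" --pt "0 0 45 0" --pt "0 0 45 0" --pt "0 0 45 0" --pt "0 0 40 0" --pt "0 0 15 0" --pt "0 0 0 0"

```text
time: 13.45
position: [0.371, 0.2196, 0.0355]
tcp_rot: [0.743, 0.669, 0.021, 0.018]
ft_force: [-0.2, -0.4, 0.3]
finger_gap: 0.0601
```

```bash
python3 -c "
from h import *
for c in ['wrist']: shot(c,c+'16')
go(.375,.223,.037,85)"
```

```text
t 13.5 pos [0.371 0.22  0.036] ang 84.006121322814 F [-0.413  0.282  0.308] shift [ 3.494  3.395 -0.37 ] turn -0.017346455282261617
```

View pics/wrist16.png

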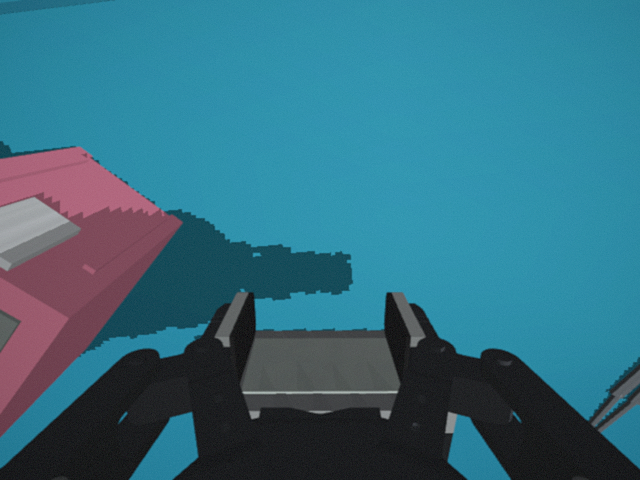

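Call:
carry_out --pt "2 12 0 0" --pt "1 10 0 0" --pt "0 8 0 0" --pt "0 12 0 0" --pt "0 12 0 0" --pt "0 12 0 0" --pt "0 12 0 0"

```text
time: 14.2
position: [0.4582, 0.2146, 0.0459]
tcp_rot: [0.743, 0.668, 0.025, 0.019]
ft_force: [-1.0, -0.6, -1.4]
finger_gap: 0.0599
```

```bash
python3 -c "
from h import *
go(.60,.21,.037,85)"
```

```text
t 14.2 pos [0.458 0.215 0.046] ang 83.9506267329235 F [-1.01  -0.589 -1.368] shift [ 10.305 140.734  17.528] turn -0.01831501859289481
```

Call:
carry_out --pt "0 12 2.5 0" --pt "0 12 2.5 0" --pt "0 12 2.5 -0.02" --pt "0 12 2 0" --pt "0 12 2 0" --pt "0 12 2 0" --pt "0 12 2 0" --pt "0 12 2 0"

```text
time: 15.0
position: [0.5627, 0.2045, 0.0324]
tcp_rot: [0.737, 0.675, 0.024, 0.018]
ft_force: [-2.6, 0.3, 2.2]
finger_gap: 0.0597
```

```bash
python3 -c "
from h import *
for c in ['side','scene','wrist']: shot(c,c+'17')
go(.60,.21,.037,85)"
```

```text
t 15.15 pos [0.563 0.204 0.032] ang 84.97536362409129 F [-0.528 -0.086 -0.511] shift [ 8.84  37.074 -2.343] turn -0.0004299858753660544
```

View pics/side17.png

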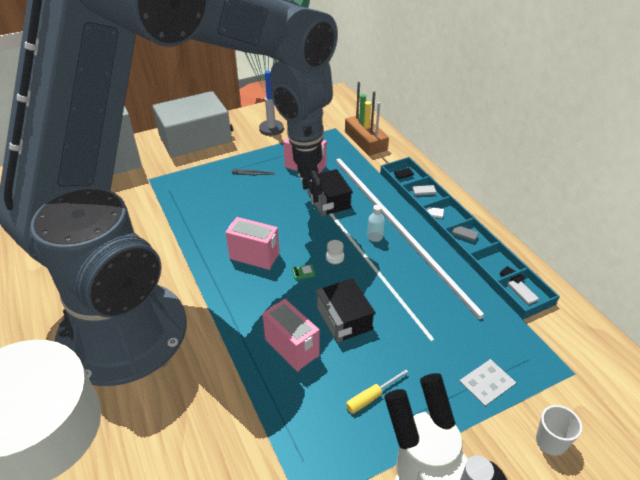

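View pics/scene17.png

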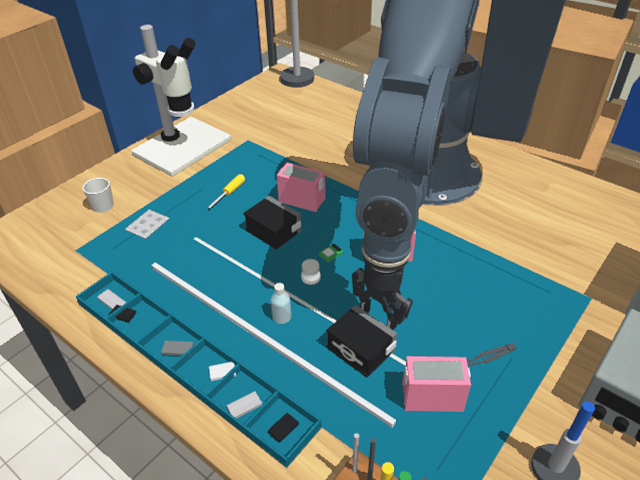

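```bash
python3 -c "
from h import *
a=cv2.imread('pics/scene17.png');cv2.imwrite('pics/s17c.png',cv2.resize(a[290:400,300:450],(800,587),interpolation=cv2.INTER_CUBIC))"
```

```text
(no output)
```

View pics/s17c.png

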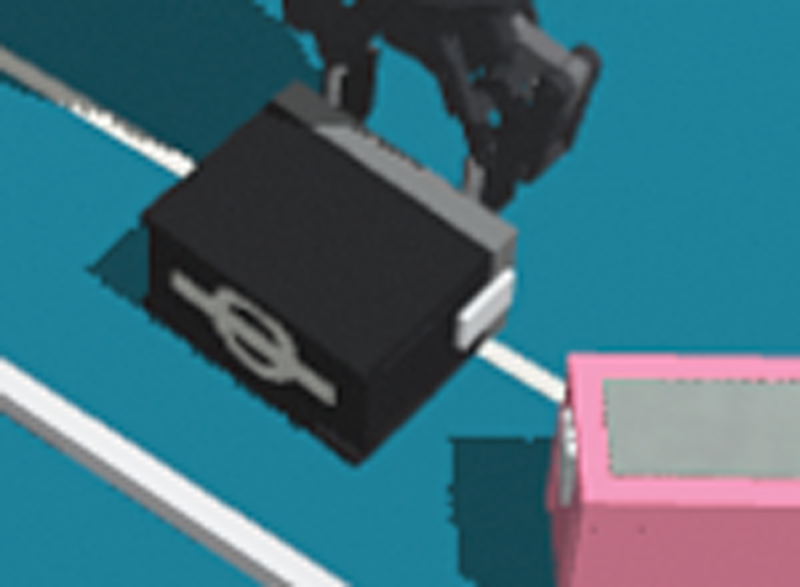

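```bash
python3 -c "
from h import *
d=dict(np.load('pics/scene17.npz'))
q=lambda x,y,z:ray(d,x/5.333+300,y/5.333+290,z)[:2]
print(np.array([q(*p,.06) for p in [(293,82),(517,235),(370,377),(147,218)]]))
print(np.array([q(*p,.0) for p in [(358,465),(150,300)]]), 'line',q(190,165,0),q(560,390,0),'bar near edge top',q(0,362,.015),q(345,587,.015))
"
```

```text
[[0.573 0.153]
 [0.582 0.263]
 [0.669 0.257]
 [0.661 0.149]]
[[0.668 0.253]
 [0.655 0.145]] line [0.592 0.116] [0.593 0.295] bar near edge top [0.722 0.125] [0.721 0.285]
```

Call:
carry_out --pt "0 9 1 0" --pt "0 9 1 0" --pt "0 9 1 0" --pt "0 8 1 0" --pt "0 5 1 0" --pt "0 0 0 0"

```text
time: 15.75
position: [0.605, 0.2009, 0.0296]
tcp_rot: [0.737, 0.675, 0.024, 0.018]
ft_force: [-0.4, -1.8, 1.0]
finger_gap: 0.0599
```

```bash
python3 -c "
from h import *
shot('scene','scene18')
go(.603,.21,.037,85)
a=cv2.imread('pics/scene18.png');cv2.imwrite('pics/s18c.png',cv2.resize(a[290:400,300:450],(800,587),interpolation=cv2.INTER_CUBIC))"
```

```text
t 15.8 pos [0.605 0.201 0.03 ] ang 84.99054736689193 F [-0.095 -0.121 -0.371] shift [ 9.043 -2.088 -7.449] turn -0.00016497957071882297
```

View pics/s18c.png

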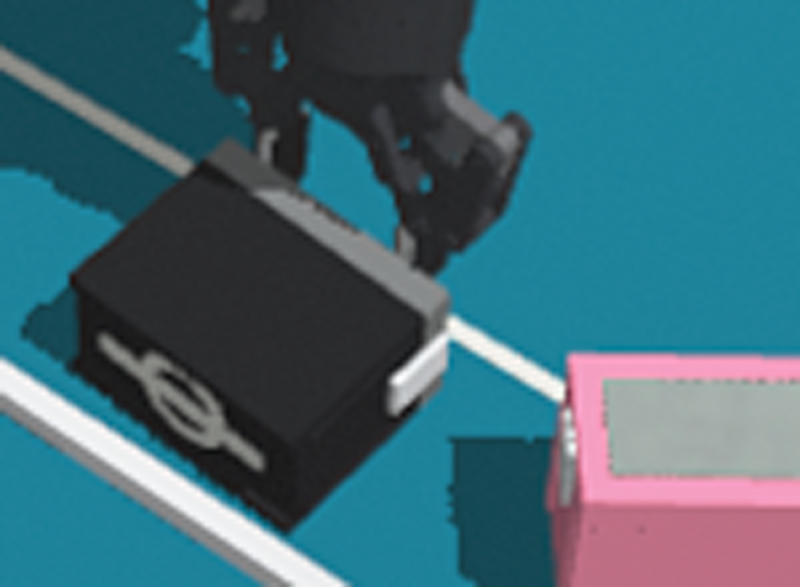

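```bash
python3 -c "
from h import *
d=dict(np.load('pics/scene18.npz'))
q=lambda x,y,z:ray(d,x/5.333+300,y/5.333+290,z)[:2]
print(np.array([q(*p,.06) for p in [(226,138),(450,292),(300,442),(72,278)]]))
print(np.array([q(*p,.0) for p in [(287,530),(78,362)]]))
"
```

```text
[[0.612 0.149]
 [0.62  0.258]
 [0.707 0.253]
 [0.701 0.144]]
[[0.707 0.249]
 [0.696 0.141]]
```

Call:
carry_out --pt "0 -15 0 0" --pt "0 -25 -5 0" --pt "0 -30 -30 0" --pt "0 0 -45 0" --pt "0 0 -45 0" --pt "0 0 -45 0" --pt "0 -40 0 0" --pt "0 -40 0 0" --pt "0 -40 0 0" --pt "0 0 0 0" --pt "0 0 0 0"

```text
time: 16.9
position: [0.3998, 0.2173, 0.1961]
tcp_rot: [0.737, 0.675, 0.028, 0.02]
ft_force: [0.2, -0.8, -0.1]
finger_gap: 0.0597
```

```bash
python3 -c "
from h import *
for c in ['scene','side']: shot(c,c+'19')
go(.603,.21,.037,85)
a=cv2.imread('pics/scene19.png');cv2.imwrite('pics/s19c.png',cv2.resize(a[290:400,300:450],(800,587),interpolation=cv2.INTER_CUBIC))"
```

```text
t 17.0 pos [0.4   0.217 0.196] ang 84.90155284425524 F [ 0.142 -0.925  0.155] shift [  8.712 191.573 171.939] turn -0.0017182270069697964
```

View pics/s19c.png

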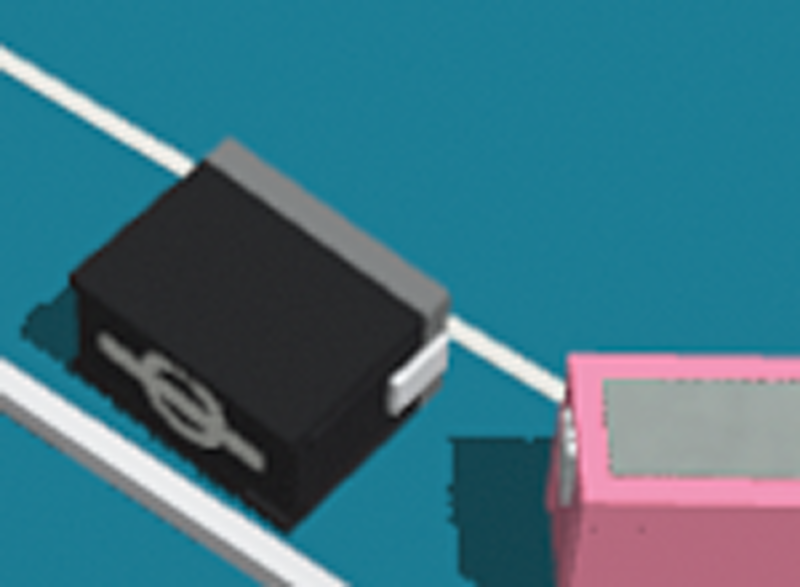

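View pics/side19.png

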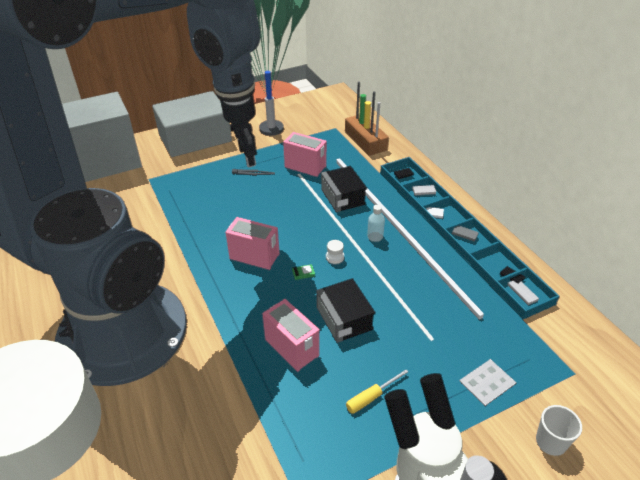

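View pics/scene19.png

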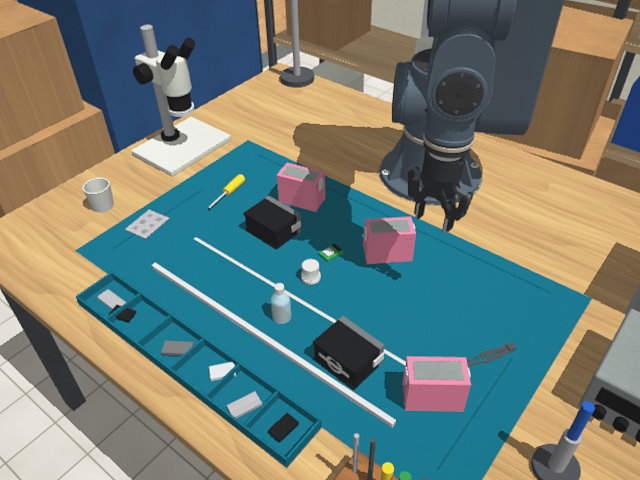

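```bash
python3 -c "
from h import *
d=dict(np.load('pics/side14.npz'))
print('plain underside bottom corner',ray(d,293/4+300,517/4+200,0),'top',ray(d,299/4+300,450/4+200,.06))
bot.job_done()"
```

```text
plain underside bottom corner [ 0.497 -0.247  0.   ] top [ 0.495 -0.249  0.06 ]
the job is handed in; nothing more can be done
```

I tipped the left crate onto its near side, then the right one. The left crate carried the white stamp, so I pushed it into the dispatch lane. I handed the job in at about 17 s of the 58 s, with the arm clear of everything.

**Stamped crate:** it lies flat. The middle of its lid is at about x = 0.616 m, roughly 20 mm past the line's centre at about 0.595 m. It is about 5° off square and did not shift when the arm withdrew. Its far side is at about 0.71 m, just short of the stop bar at about 0.72 m.

**Plain crate:** it lies flat with nothing stamped underneath. Its edge is at about x = 0.497 m, against about 0.50 m before tipping, so it has barely moved.

**Other items:** by eye in the last scene and side pictures, the other listed objects and the pink look-alikes are where they started. I did not measure them.

**What went wrong:** my first two pushes on the left crate did not tip it.
- **First push:** the fingers rode up onto the lid edge, with about 29 N on the tool. I backed off.
- **Second push:** it was too low, and the two pushes together slid the crate about 12 mm.
- **Fix:** pushing while also raising the fingers tipped both crates cleanly.

The tool also picked up about 4° of tilt on the way, which I allowed for.

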